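# Index a freshly painted plate to the third stop and hold it

## Robot

A 6-joint arm with a two-finger parallel gripper is mounted at the origin on the work surface. World frame = base frame: x ahead of the robot, y to its left, z up, the work surface at z = 0. Lengths are in m, angles in rad, forces in N, time in s.
With the tool pointing down it reaches from about 0.35 to 0.925 m from the base axis. Payload 6.4 kg.
Tool frame: the origin (TCP) lies at the very end of the fingers, on their centre line; the grasp point (between the pads) lies 19 mm behind it (r.grasp_offset is the z of the grasp point in the tool frame, in m); z points along the fingers, y is the line along which they close (so a half turn about z gives the same grasp; the last joint's range is limited). The gripper opens to 94 mm and grips with 3 to 60 N. Pads are 16 mm wide; open, the fingers measure 119 mm over their backs; the gripper's body (75 mm by 177 mm) begins 78 mm behind the grasp point.
Start: joints at [1.126, 0.245, 1.558, -0, 1.339, -0.174], TCP at [0.174, 0.626, 0.205] pointing down, gripper open.
Joint ranges: [-3.13, 3.13], [-1.02, 2.26], [0.13, 2.54], [-0.95, 4.09], [0.21, 2.88], [-2.74, 2.74]. Speed limits (rad/s): [2.57, 2.57, 3.14, 3.14, 3.14, 3.14].

## Interface

Orientations are given as a unit quaternion [x, y, z, w].
In Python, from bench import r gives the robot as it stands. Calls block until the motion is done:
- r.reach(position, orientation): joint-space move of the TCP to a pose.
- r.move_linear(position, attitude=None, velocity=0.15, max_force=None): straight line of the TCP; attitude=None keeps the orientation; velocity is the mean speed in m/s. With max_force (N) it stops when the force on the tool has changed by that much, and returns True; else False.
- r.move_joints(angles): joint-space move.
- r.move_gripper(opening, grasp_force=None): finger opening in m; grasp_force is the grip in N (None keeps the last); returns when the fingers have stopped.
- r.wait(seconds).
- r.solve_ik(position, orientation): joint angles nearest the present ones, or None.
- r.camera(name): name is "side" or "top" or "wrist"; returns the picture (420x560x3 uint8, blue, green, red); there is no depth.
- r.get_calibration(name): a dict with "intrinsics" (3x3 intrinsics, pixels), "extrinsics" (4x4, takes a point from world to camera coordinates). Camera axes: x right, y up, looking along -z (the intrinsics and any distortion apply to the point x, -y, -z); pixel columns grow to the right and rows downward; lengths in m; the calibration is good to about 2 mm. A picture is of the moment at which its call begins: read the wrist's pose just before it. get_calibration takes no time and is no camera call; for the wrist camera it gives the pose at the moment of the call.
A pose or a line that the arm cannot do raises r.PlanningError and nothing moves.
- r.close_job(): hands the job in; it is judged then, once.
Readings, each from a call of its own:
- r.get_t(): time.
- r.get_joints(): joint angles.
- r.get_qvel(): joint speeds.
- r.get_joint_torque(): joint torques, N m.
- r.get_position(): TCP position.
- r.get_orientation(): TCP orientation.
- r.get_contact_force(): force on the tool from outside, world axes, zero at the start.
- r.get_wrist_torque(): the same for the moment, N m.
- r.get_opening(): finger opening in m.
- r.get_grasp_force(): force on a finger pad.
Only numpy, scipy, OpenCV 4.12 (cv2) and the standard library are available. Lean on these libraries where they do the work, as an engineer would, in place of code of your own. Each camera call takes 0.05 s, during which the arm holds its last target. There are 200 camera calls.

## Task

Take the freshly painted red plate off the drying rack by its bare edges only, without the gripper touching its painted faces, and set it fully down in the orange nest of the carousel, then let go of it. Then, by its black knob only, turn the carousel clockwise, counting the clicks, to the third stop past home, without running on to the fourth, and finish while still gripping the knob there. Leave the grey plate and everything else on the bench where it is.

Things in the scene. Friction and masses are not known exactly. Their poses are not given: they have to be found in the camera images.
- red_center (a point): centre of the loose red plate, 70 mm long (its x), 56 wide (y), 6 thick (z up), 60 to 90 g, 37 mm above the bench at the start. A bare aluminium rim 5 mm thick, 3 mm broad, frames the red faces: grip its outer edges, best across the 56 mm. It lies level on four 28 mm high cones (24 mm either way in x, 17 mm in y), so fingertips may reach 25 mm below it beside its edges
- red_face: the painted faces (top and bottom) of the red plate, 64 x 50 mm; not to be touched by the gripper. Origin and axes as red_center
- grey_center (a point): centre of the grey plate, the same in shape and size as the red one, lying on the same rack end to end with it, 100 mm from centre to centre (30 mm gap); which of them is at which end varies. Leave it
- rack: fixed drying rack: wooden board 190 x 56 mm (its x by its y), 6 mm thick, with eight yellow cones 28 mm high. Origin under its middle
- nest (a point): centre of the plate when seated in the nest, 65 mm above the bench, 100 mm from the carousel's axis, turning with it. x points away from the axis, along the plate's 70 mm length (either way round). Four orange corner posts: ledges 62 mm above the bench, lips 6 mm higher, 2.5 mm play all round; the middle 38 mm of the long edges stays free for fingers. Deck top 31 mm below this point
- knob_grip (a point): on the carousel's upright axis, at the height to grip the black bar knob, 87 mm above the bench. The bar is 50 mm long (x of this frame, towards the nest; white line on that half), 16 mm thick (y), from 60 to 105 mm above the bench; below it a 48 mm round collar and a 22 mm stem
- knob: the black knob itself, turning with the carousel; its origin is on the axis, 14 mm above the bench, axes as knob_grip
- deck: the carousel's aluminium deck, a disc 290 mm across, top 34 mm above the bench, with the orange nest on it; it turns with the knob, and a red mark on its rim at the nest points to the dots on the fixed base. Its origin is on the axis, 14 mm above the bench; x towards the nest
- turntable (a joint): angle of carousel and knob, rad: 0 at home (as it starts), growing clockwise seen from above. A spring pawl clicks into stops 24 degrees (0.419 rad) apart: 0.419, 0.838, third 1.257, 1.676, 2.094. About 0.2 N m lifts it out of a stop; past half-way it pulls into the next by itself. Yellow dots on the base mark the stops, a white one home; the deck's red rim mark points to them
- carousel: fixed round base of the carousel, 324 mm across, 10 mm high. Origin under its middle; its x points to the nest's home place
- spray_can: bystander: spray can, 66 mm across, 190 mm high; origin at its foot
- jar: bystander: open glass jar, 76 mm across, 85 mm high; origin at its foot
- tape: bystander: roll of blue tape lying flat, 90 mm across, 25 mm high; origin at its foot
- screwdriver: bystander: screwdriver lying on the bench along its x
- sanding_block: bystander: wood and cork sanding block 100 x 60 x 32 mm; origin at its foot
- glue: bystander: white glue bottle, 56 mm across, 160 mm high; origin at its foot
Things that resemble listed ones, but are neither listed nor needed, are in the scene too. What is shaped like the part that bears red_center but blue or green is not meant.

How it is judged:
By the outcome, as a careful person would: the job done as asked, in the order asked, and still so for the second after the job is handed in, while the arm keeps its last pose, push and grip.
It also fails if it takes over 64 s, if anything falls off the work surface, if the arm or the gripper's body presses on something with over 40 N, if the wrist force passes 120 N, or if a joint passes its speed limit or range.

## Working session

There is one attempt and no reset: what is moved stays moved. The work goes in short steps, each a Python script; the robot and the scene stay as the last script left them, time stands still between calls to the robot, and variables do not carry over. Pictures are saved under pics/ and viewed, at most 10 in all, crops included, and the job is handed in when it is done.

```bash
ls; mkdir -p pics; python3 - <<'E'
from bench import r
import cv2,numpy as np
np.set_printoptions(precision=4,suppress=True)
for n in("top","side","wrist"):
    c=r.get_calibration(n);print(n,c)
    cv2.imwrite(f"pics/{n}0.png",r.camera(n))
print(r.get_t(),r.get_orientation(),r.get_opening(),r.grasp_offset)
E
```

```text
pics
top {'intrinsics': array([[385.0841,   0.    , 273.6709],
       [  0.    , 385.0841, 214.8838],
       [  0.    ,   0.    ,   1.    ]]), 'extrinsics': array([[-0.0295, -0.9995,  0.0145,  0.0489],
       [ 0.9972, -0.0284,  0.0693, -0.5266],
       [-0.0689,  0.0165,  0.9975, -1.1564],
       [ 0.    ,  0.    ,  0.    ,  1.    ]])}
side {'intrinsics': array([[390.451 ,   0.    , 285.7542],
       [  0.    , 390.451 , 208.7192],
       [  0.    ,   0.    ,   1.    ]]), 'extrinsics': array([[ 0.9449, -0.3271,  0.0087, -0.4694],
       [ 0.2397,  0.7098,  0.6624, -0.2111],
       [-0.2228, -0.6238,  0.7491, -1.0711],
       [ 0.    ,  0.    ,  0.    ,  1.    ]])}
wrist {'intrinsics': array([[332.9031,   0.    , 282.111 ],
       [  0.    , 332.9031, 206.6514],
       [  0.    ,   0.    ,   1.    ]]), 'extrinsics': array([[ 0.2669,  0.9637, -0.001 , -0.6498],
       [-0.929 ,  0.2569, -0.2665,  0.0294],
       [-0.2566,  0.0721,  0.9638, -0.3913],
       [ 0.    ,  0.    ,  0.    ,  1.    ]])}
0.15 [ 0.135   0.9908 -0.0007 -0.0002] 0.09415973350718783 -0.0188
```

View pics/top0.png

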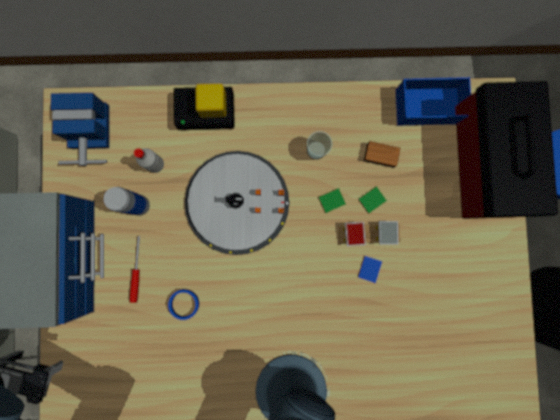

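View pics/side0.png

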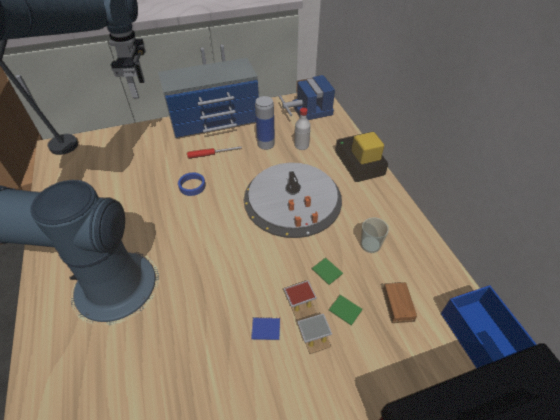

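The top view shows the carousel centred near (237,201), with its orange posts on the right at about (267,201). The red plate is at (355,233) and the grey one at (388,233), both on the rack. The blue (370,269) and green (332,200), (372,199) plates lie on the bench and are decoys. The red one at (355,233) fits, since it is end to end with the grey one on the rack.

```bash
cat > h.py <<'E'
import cv2,numpy as np
from scipy.spatial.transform import Rotation as R
np.set_printoptions(precision=4,suppress=True)
def ray(c,px,z):
    """pixels -> world points on plane z"""
    K,E=c["intrinsics"],c["extrinsics"]
    px=np.atleast_2d(px).astype(float)
    d=np.c_[px,np.ones(len(px))]@np.linalg.inv(K).T*[1,-1,-1]
    Rm,t=E[:3,:3],E[:3,3]; o=-Rm.T@t; d=d@Rm
    return o+d*((z-o[2])/d[:,2])[:,None]
def proj(c,P):
    P=np.atleast_2d(P)@c["extrinsics"][:3,:3].T+c["extrinsics"][:3,3]
    p=(P*[1,-1,-1])@c["intrinsics"].T
    return p[:,:2]/p[:,2:]
def mask(im,name):
    h,s,v=[a.astype(int) for a in cv2.split(cv2.cvtColor(im,cv2.COLOR_BGR2HSV))]
    m={"red":((h<6)|(h>172))&(s>140)&(v>60),"orange":(h>=5)&(h<14)&(s>135)&(v>110),
       "grey":(s<45)&(v>80),"black":(v<45)}[name]
    return m.astype(np.uint8)*255
def blobs(m,amin=8,box=None):
    out=[]
    for c in cv2.findContours(m,cv2.RETR_EXTERNAL,cv2.CHAIN_APPROX_NONE)[0]:
        M=cv2.moments(c)
        if cv2.contourArea(c)<amin: continue
        p=np.array([M["m10"],M["m01"]])/M["m00"]
        if box is None or (box[0]<p[0]<box[2] and box[1]<p[1]<box[3]): out.append((p,cv2.contourArea(c),c))
    return out
def down(yaw):  # tool z down, tool y axis at angle yaw in world
    y=np.array([np.cos(yaw),np.sin(yaw),0]);z=np.array([0,0,-1.])
    return R.from_matrix(np.c_[np.cross(y,z),y,z]).as_quat()
E
python3 - <<'E'
from h import *
from bench import r
B={"top":((335,215,405,250),(240,180,295,220)),"side":((270,270,335,345),(280,190,325,230))}
for n in B:
    c=r.get_calibration(n);im=cv2.imread(f"pics/{n}0.png")
    for k,z,b,a in(("red",.04,B[n][0],80),("grey",.04,B[n][0],80),("orange",.066,B[n][1],5)):
        for p,A,ct in blobs(mask(im,k),a,b):
            q=ray(c,cv2.boxPoints(cv2.minAreaRect(ct)),z)[:,:2]
            print(n,k,p,A,ray(c,p,z)[0],"sides",np.linalg.norm(q[1]-q[0]),np.linalg.norm(q[2]-q[1]),"ang",np.degrees(np.arctan2(*(q[1]-q[0])[::-1])))
c=r.get_calibration("top");print("axis",ray(c,[237,201],.02))
print("cam offset in tool", R.from_quat(r.get_orientation()).inv().apply(-r.get_calibration("wrist")["extrinsics"][:3,:3].T@r.get_calibration("wrist")["extrinsics"][:3,3]-r.get_position()))
im=cv2.imread("pics/top0.png")
a=cv2.resize(im[145:280,180:410],None,fx=3.4,fy=3.4,interpolation=cv2.INTER_CUBIC);cv2.imwrite("pics/c0.png",a)
E
```

```text
top red [355.0992 233.5443] 252.0 [ 0.4634 -0.2079  0.04  ] sides 0.044543890603466474 0.058409469268910295 ang -87.26616789972604
top grey [388.  232.5] 413.0 [ 0.4636 -0.3068  0.04  ] sides 0.05426789269984314 0.06888197714968193 ang -91.64382676636382
top orange [280.4198 210.4568] 13.5 [0.5369 0.0143 0.066 ] sides 0.014646130959396408 0.008811135961980897 ang -91.61787142201378
top orange [257.1515 209.5   ] 11.0 [0.5416 0.0823 0.066 ] sides 0.011698274860512812 0.00880632276400198 ang -91.61570339550696
top orange [280.7157 192.0588] 17.0 [0.591  0.0118 0.066 ] sides 0.014696635774468335 0.011827137578945955 ang -91.57654450499514
top orange [257.6032 191.7778] 10.5 [0.5937 0.0796 0.066 ] sides 0.008802650520905082 0.01181633673126717 ang -91.57654450499591
side red [299.9069 292.8306] 277.5 [ 0.4643 -0.2053  0.04  ] sides 0.059771018822289614 0.04300089707081186 ang 1.7549652651805825
side grey [313.9808 327.5169] 616.5 [ 0.4636 -0.3054  0.04  ] sides 0.07524732137692221 0.059535081203530606 ang -0.8454140782676433
side orange [297.859  220.7949] 13.0 [0.5355 0.0051 0.066 ] sides 0.008849216049959991 0.026582967852396323 ang -18.67862137041815
side orange [314.4231 216.6026] 13.0 [0.5875 0.0045 0.066 ] sides 0.008937370993305082 0.027105338195988753 ang -18.669864883226275
side orange [290.96   204.2667] 12.5 [0.5382 0.0731 0.066 ] sides 0.009192353319837943 0.02867623936207411 ang -18.64029141428847
side orange [307.55 199.85] 10.0 [0.5927 0.0741 0.066 ] sides 0.03334265489678012 0.00928751696488555 ang 68.93581877787862
axis [[0.5732 0.1441 0.02  ]]
cam offset in tool [ 0.0763  0.0004 -0.1799]
```

View pics/c0.png

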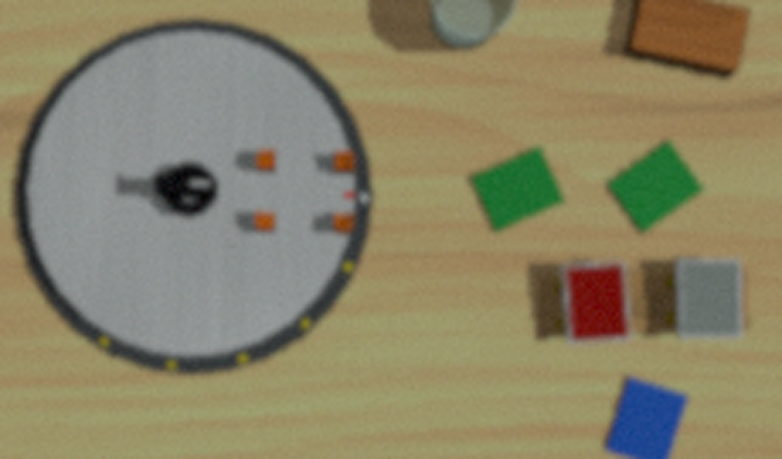

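Confirmed: the red plate on the rack is the left of the pair, with the grey one beside it at 100 mm. Its position is (0.464,-0.207) in both views, and the nest is near (0.566,0.045). I'll check the IK, raise the arm clear, and look at the nest and the plate from close by.

```bash
cp h.py h_.py; python3 - <<'E'
from h import *
from bench import r
for yaw in(0,np.pi):
    for nm,p,y in(("red",[.464,-.207,.018],0),("nest",[.566,.045,.046],0),("knob0",[.572,.142,.068],0),("knob72",[.572,.142,.068],-np.radians(74))):
        print(yaw,nm,r.solve_ik(p,down(yaw+y)))
p=r.get_position()
r.move_linear([p[0],p[1],.36],velocity=.3)
def go(yaw):
    for n,q in(("nest",[.566,.06,.20]),("red",[.464,-.207,.17])):
        r.reach([q[0],q[1],q[2]+(.16 if n=="nest" else 0)],down(yaw))
        if n=="nest": r.move_linear(q,velocity=.3)
        r.wait(.2)
        c=r.get_calibration("wrist");im=r.camera("wrist")
        cv2.imwrite(f"pics/w_{n}.png",im);np.savez(f"w_{n}.npz",**c)
        print(n,r.get_position(),r.get_joints(),r.get_t(),proj(c,[[.464,-.207,.04],[.566,.045,.066]]))
go(0)
a=np.hstack([cv2.imread(f"pics/w_{n}.png") for n in("nest","red")]);cv2.imwrite("pics/w2.png",cv2.resize(a,(800,300)))
E
```

```text
0 red [-0.6431  0.1791  2.0216 -0.      0.9409 -0.6431]
0 nest [-0.1203  0.2555  1.865  -0.      1.021  -0.1203]
0 knob0 [ 0.0511  0.2671  1.8029 -0.      1.0717  0.0511]
0 knob72 [ 0.0511  0.2671  1.8029 -0.      1.0717  1.3426]
3.141592653589793 red [-0.6431  0.1791  2.0216 -0.      0.9409  2.4985]
3.141592653589793 nest None
3.141592653589793 knob0 None
3.141592653589793 knob72 [ 0.0511  0.2671  1.8029 -0.      1.0717 -1.799 ]
nest [0.5672 0.0599 0.2022] [-0.0934  0.0607  1.7703  0.      1.3069 -0.0936] 4.1917 [[198.2927 397.3654]
 [278.4608 211.6904]]
red [ 0.4645 -0.2063  0.1701] [-0.6413 -0.0553  1.9475  0.      1.2492 -0.643 ] 5.55 [[ 279.9397  199.4979]
 [ 428.9643 -147.8052]]
```

View pics/w2.png

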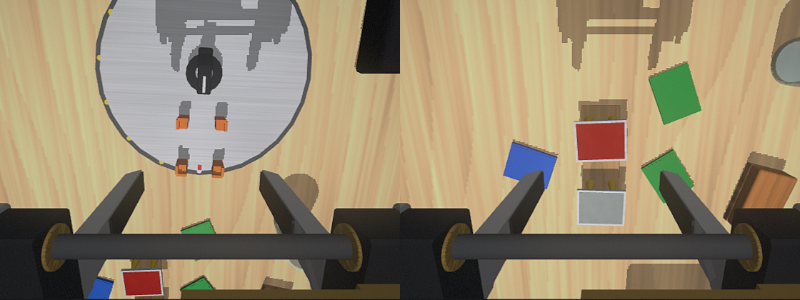

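The left half (nest view) shows the knob at about (204,70), the posts at (182,122), (220,124), (182,165), (218,168), and the rim mark at (199,167). The right half shows the red plate at (600,141) with the grey one at (601,208) beside it. Next I'll measure them from these close views.

```bash
python3 - <<'E'
from h import *
from bench import r
from scipy.optimize import least_squares
im=cv2.imread("pics/w_red.png");c=dict(np.load("w_red.npz"))
for p,A,ct in blobs(mask(im,"red"),300,(200,150,380,240)):
    (ctr,_,_)=rr=cv2.minAreaRect(ct);q=ray(c,cv2.boxPoints(rr),.04)[:,:2]
    print("red",ctr,ray(c,ctr,.04),ray(c,p,.04),np.linalg.norm(q[1]-q[0]),np.linalg.norm(q[2]-q[1]),np.degrees(np.arctan2(*(q[1]-q[0])[::-1])))
im=cv2.imread("pics/w_nest.png");c=dict(np.load("w_nest.npz"))
for p,A,ct in blobs(mask(im,"orange"),20,(220,120,340,260)):
    x,y,w,h=cv2.boundingRect(ct);print("post",p,A,(x,y,w,h),ray(c,[x+w/2,y+4],.068))
for p,A,ct in blobs(mask(im,"red"),5,(260,220,300,260)): print("mark",p,A,ray(c,p,.034))
def circ(im,c,box,o):
    h,s,v=cv2.split(cv2.cvtColor(im,cv2.COLOR_BGR2HSV));m=((s<50)&(v>95)).astype(np.uint8)*255
    k=np.zeros_like(m);k[box[1]:box[3],box[0]:box[2]]=1;m=cv2.morphologyEx(m*k,cv2.MORPH_OPEN,np.ones((3,3)))
    ct=max(cv2.findContours(m,0,1)[0],key=cv2.contourArea)[:,0]
    ct=ct[(ct[:,0]>box[0]+1)&(ct[:,1]>box[1]+1)&(ct[:,0]<box[2]-2)&(ct[:,1]<box[3]-2)]
    P=ray(c,ct+.0,.034)[:,:2]
    P=P[abs(np.hypot(*(P-o).T)-.145)<.008]
    f=least_squares(lambda q:np.hypot(*(P-q[:2]).T)-q[2],[*o,.145],loss="soft_l1",f_scale=.0007);print("deck",f.x,len(P))
o=np.array([.571,.143])
circ(im,c,(100,0,460,260),o)
circ(cv2.imread("pics/top0.png"),r.get_calibration("top"),(175,140,300,265),o)
h,s,v=cv2.split(cv2.cvtColor(im,cv2.COLOR_BGR2HSV))
m=((v>170)&(s<40)).astype(np.uint8)*255;
for p,A,ct in blobs(m,5,(265,75,305,140)): print("white",p,A,cv2.fitLine(ct,2,0,.01,.01).ravel(),ray(c,p,.105))
m=((v<60)).astype(np.uint8)*255
for p,A,ct in blobs(m,50,(240,40,330,160)): print("black",p,A,cv2.boundingRect(ct))
a=np.hstack([cv2.resize(im[40:260,200:360],None,fx=2.5,fy=2.5),cv2.resize(cv2.imread("pics/w_red.png")[140:360,220:380],None,fx=2.5,fy=2.5)]);cv2.imwrite("pics/c1.png",a)
E
```

```text
red (280.6181640625, 197.54608154296875) [[ 0.4646 -0.2051  0.04  ]] [[ 0.4647 -0.2049  0.04  ]] 0.06240051568622938 0.04937057358683982 2.046421871803719
post [302.6359 246.5641] 32.5 (297, 245, 14, 4) [[0.5919 0.0061 0.068 ]]
post [305.3124 238.085 ] 151.0 (298, 232, 16, 15) [[0.5936 0.0201 0.068 ]]
post [253.3032 237.4868] 177.0 (245, 230, 16, 17) [[0.5405 0.0223 0.068 ]]
post [309.6011 174.7891] 211.0 (302, 167, 17, 17) [[0.5966 0.0859 0.068 ]]
post [254.3893 172.1023] 208.5 (246, 165, 18, 16) [[0.5438 0.0878 0.068 ]]
mark [278.9275 234.    ] 23.0 [[0.5663 0.0099 0.034 ]]
deck [0.5727 0.149  0.1445] 562
deck [0.5715 0.1461 0.144 ] 253
white [285.5185 117.9529] 49.5 [  0.0668  -0.9978 285.5107 117.766 ] [[0.572 0.135 0.105]]
white [277.8447 126.0701] 42099.0 [  1.      -0.0027 287.4725 107.8597] [[0.5658 0.1287 0.105 ]]
black [285.4765  99.8276] 2241.5 (261, 66, 50, 66)
```

View pics/c1.png

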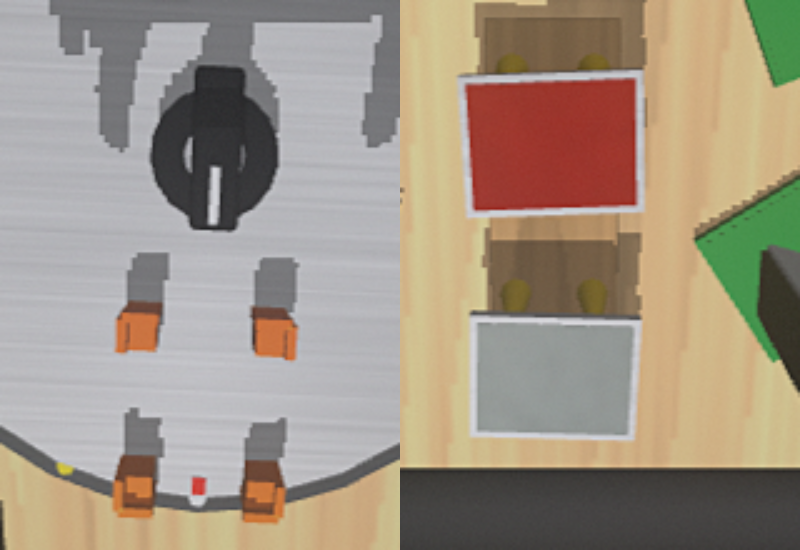

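The images show one mismatch with the description. Each plate measures 64 x 50 (red face), but its long side runs across the rack, along world x. The board and the cone pairs show the rack itself running along y. So the plates lie turned by 90°, with a gap of about 44 mm. All three cameras agree, so I'll grip across the measured 56 mm, closing along world y. A 78 mm opening is safe for either reading, and the measured opening will confirm it.

```bash
python3 - <<'E'
from h import *
from bench import r
# nest from bright post tops
im=cv2.imread("pics/w_nest.png");c=dict(np.load("w_nest.npz"))
h,s,v=cv2.split(cv2.cvtColor(im,cv2.COLOR_BGR2HSV))
m=((h>3)&(h<15)&(s>150)&(v>165)).astype(np.uint8)*255
P=[]
for p,A,ct in blobs(m,40,(230,150,330,260)):
    x,y,w,hh=cv2.boundingRect(ct);q=ray(c,[x+(w-1)/2,y+(hh-1)/2],.066)[0];P.append(q);print((x,y,w,hh),A,q)
print("nest",np.mean(P,0))
yaw=np.radians(-87.7);x,y=.4645,-.2055
r.move_gripper(.078)
r.reach([x,y,.12],down(yaw))
r.move_linear([x,y,.06],velocity=.15)
cv2.imwrite("pics/pre.png",r.camera("wrist"))
hit=r.move_linear([x,y,.0185],velocity=.08,max_force=6)
print("hit",hit,r.get_position(),r.get_contact_force())
if not hit:
    r.move_gripper(.03,grasp_force=12)
    print("open",r.get_opening(),r.get_grasp_force(),r.get_contact_force(),r.get_t())
E
```

```text
(299, 233, 15, 14) 86.5 [0.5939 0.0156 0.066 ]
(245, 232, 16, 15) 62.0 [0.5397 0.0162 0.066 ]
(251, 231, 10, 8) 57.0 [0.5428 0.0211 0.066 ]
(303, 168, 16, 16) 170.5 [0.5969 0.0812 0.066 ]
(247, 165, 16, 16) 193.0 [0.5431 0.0841 0.066 ]
nest [0.5633 0.0437 0.066 ]
hit False [ 0.4646 -0.2056  0.0185] [ 0.6696 -0.1602  0.1494]
open 0.05580122780724705 11.999427527189255 [-0.7772 -0.1564  1.5417] 9.1333
```

Opening of 55.8 mm: the 56 mm edges are gripped, which confirms the turned lie. Now lift, carry over the nest and hover to compare plate and posts in one image.

```bash
python3 - <<'E'
from h import *
from bench import r
p=r.get_position()
r.move_linear([p[0],p[1],.15],velocity=.15)
print(r.get_opening(),r.get_contact_force())
n=[.5672,.0475]; q=down(np.radians(-2.6))
r.reach([*n,.15],q)
r.move_linear([*n,.085],velocity=.15); r.wait(.3)
c=r.get_calibration("wrist");pos=r.get_position();im=r.camera("wrist")
cv2.imwrite("pics/hov.png",im);np.savez("hov.npz",pos=pos,**c)
ztop=pos[2]+.0188+.003
for pp,A,ct in blobs(mask(im,"red"),300):
    rr=cv2.minAreaRect(ct);B=ray(c,cv2.boxPoints(rr),ztop)[:,:2]
    print("red",rr,ray(c,rr[0],ztop),np.linalg.norm(B[1]-B[0]),np.linalg.norm(B[2]-B[1]),np.degrees(np.arctan2(*(B[1]-B[0])[::-1])))
print(pos,r.get_opening(),r.get_t())
cv2.imwrite("pics/hovc.png",cv2.resize(im[120:300,170:400],None,fx=3.3,fy=3.3,interpolation=cv2.INTER_CUBIC))
E
```

```text
0.05547505755025383 [-0.4521 -1.142  -1.6718]
red ((282.5, 269.5), (111.0, 97.0), 90.0) [[0.5692 0.0474 0.1078]] 0.04806000323526561 0.06330066002739322 -2.6224258341926374
[0.5678 0.0474 0.086 ] 0.0558058012546451 12.15
```

View pics/hovc.png

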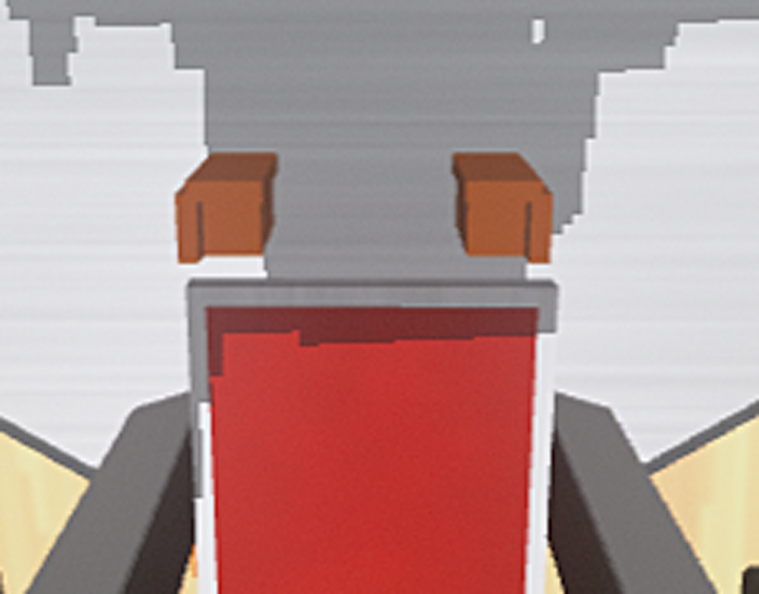

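The plate is in the grip, and the two inner posts are at crop (225,205) and (503,205). The inner faces of their side lips are at columns ~200 and ~527, the end lips at row ~203. I'll compare plate and nest from these in the same image.

```bash
python3 - <<'E'
from h import *
c=dict(np.load("hov.npz"))
f=lambda x,y,z:ray(c,[170+(x+.5)/3.3-.5,120+(y+.5)/3.3-.5],z)[0]
a=np.radians(-92.6);u=np.array([np.cos(a),np.sin(a)]);l=np.array([-u[1],u[0]])
n=np.array([.5678,.0474])
for nm,P in(("lipL",f(198,225,.068)),("lipR",f(529,225,.068)),("endL",f(225,203,.068)),("endR",f(500,203,.068)),("outL",f(225,190,.068)),
  ("postL in",f(268,255,.068)),("postR in",f(463,255,.068)),
  ("plL",f(188,285,.1075)),("plR",f(557,285,.1075))):
    print(nm,P,"radial",(P[:2]-n)@u*1e3,"lat",(P[:2]-n)@l*1e3)
E
```

```text
lipL [0.5389 0.0836 0.068 ] radial -34.83450462765381 lat -30.501128743290586
lipR [0.5997 0.0808 0.068 ] radial -34.82850993865041 lat 30.371099173251913
endL [0.5442 0.0875 0.068 ] radial -38.94171862617608 lat -25.398569089972437
endR [0.5944 0.0852 0.068 ] radial -38.94041931446341 lat 24.90205873386534
outL [0.5444 0.0899 0.068 ] radial -41.3482543981874 lat -25.315343934441337
postL in [0.5514 0.0773 0.068 ] radial -29.15875511982755 lat -17.776185700912663
postR in [0.5875 0.0757 0.068 ] radial -29.151571803354997 lat 18.35259829374271
plL [0.5432 0.0827 0.1075] radial -34.17822228278798 lat -26.159949425095174
plR [0.5983 0.0802 0.1075] radial -34.16164596058484 lat 28.970155742395388
```

Relative to the nest, the plate sits about 1.4 mm sideways and 1.5–2 mm outward. I'll shift by that and lower with a force guard.

```bash
python3 - <<'E'
from h import *
from bench import r
a=np.radians(-92.6);u=np.array([np.cos(a),np.sin(a)]);l=np.array([-u[1],u[0]])
n=np.array([.5678,.0474])-.0012*l-.0015*u
r.move_linear([*n,.056],velocity=.08);f0=r.get_contact_force()
hit=r.move_linear([*n,.0455],velocity=.03,max_force=5)
print(n,hit,r.get_position(),f0,r.get_contact_force(),r.get_opening(),r.get_t())
E
```

```text
[0.5667 0.049 ] True [0.5673 0.0489 0.0465] [-0.256   0.4106 -0.0561] [0.0089 0.1969 4.2096] 0.055810268140327884 13.0417
```

Contact came exactly at the seated height (0.0465), with no earlier lip contact. Release, retreat and look.

```bash
python3 - <<'E'
from h import *
from bench import r
r.move_gripper(.066)
p=r.get_position();r.move_linear([p[0],p[1],.10],velocity=.12)
r.move_gripper(.05)
q=down(np.radians(-2.6))
r.move_linear([.5665,.06,.20],velocity=.25);r.wait(.2)
c=r.get_calibration("wrist");im=r.camera("wrist")
cv2.imwrite("pics/seat.png",im);np.savez("seat.npz",**c)
for pp,A,ct in blobs(mask(im,"red"),300,(200,100,360,300)):
    rr=cv2.minAreaRect(ct);print("red",rr,ray(c,rr[0],.068))
print(r.get_t(),r.get_position())
cv2.imwrite("pics/seatc.png",cv2.resize(im[50:260,190:370],None,fx=2.8,fy=2.8,interpolation=cv2.INTER_CUBIC))
E
```

```text
red ((285.5, 210.5), (51.0, 63.0), 0.0) [[0.5687 0.0483 0.068 ]]
15.3167 [0.5654 0.0599 0.1978]
```

View pics/seatc.png

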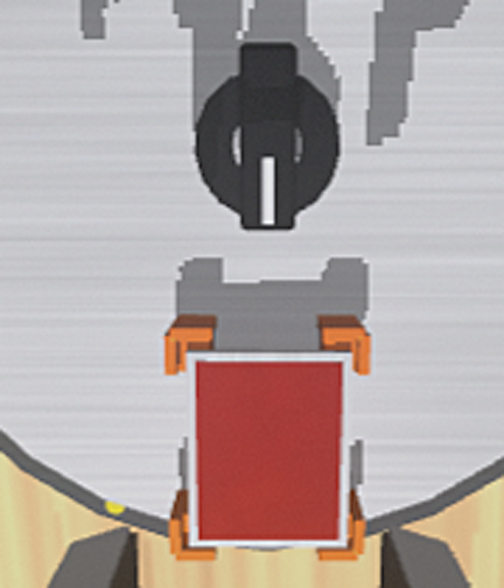

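The plate lies inside all four corner lips, level, in the orange nest. Next: the knob's top face spans crop rows 45–228 and columns ~241–295, with the white line at (268,190). I'll find its centre and align.

```bash
python3 - <<'E'
from h import *
from bench import r
c=dict(np.load("seat.npz"));f=lambda x,y,z:ray(c,[190+(x+.5)/2.8-.5,50+(y+.5)/2.8-.5],z)[0]
A,B=f(268,45,.105),f(269,228,.105);W0,W1=f(268,157,.105),f(269,225,.105)
print("ends",A,B,np.linalg.norm(A-B),"mid",(A+B)/2,"white",W0,W1)
print("thick",f(241,228,.105),f(295,228,.105))
x,y=.5709,.1470
print([r.solve_ik([x,y,.068],down(np.radians(-2.6-d))) is not None for d in(0,24,48,73)])
r.reach([x,y,.17],down(np.radians(-2.6)))
r.move_linear([x,y,.13],velocity=.15);r.wait(.2)
c=r.get_calibration("wrist");im=r.camera("wrist");cv2.imwrite("pics/kn.png",im)
print(r.get_position(),proj(c,[[x,y,.105]]),r.get_t())
cv2.imwrite("pics/knc.png",cv2.resize(im[100:330,150:410],None,fx=2.6,fy=2.6,interpolation=cv2.INTER_CUBIC))
E
```

```text
ends [0.5736 0.1732 0.105 ] [0.5719 0.1248 0.105 ] 0.04848070646264117 mid [0.5728 0.149  0.105 ] white [0.5724 0.1442 0.105 ] [0.5719 0.1256 0.105 ]
thick [0.5639 0.1251 0.105 ] [0.5793 0.1244 0.105 ]
[True, True, True, True]
[0.5717 0.1469 0.1313] [[278.5488 236.582 ]] 16.4417
```

View pics/knc.png

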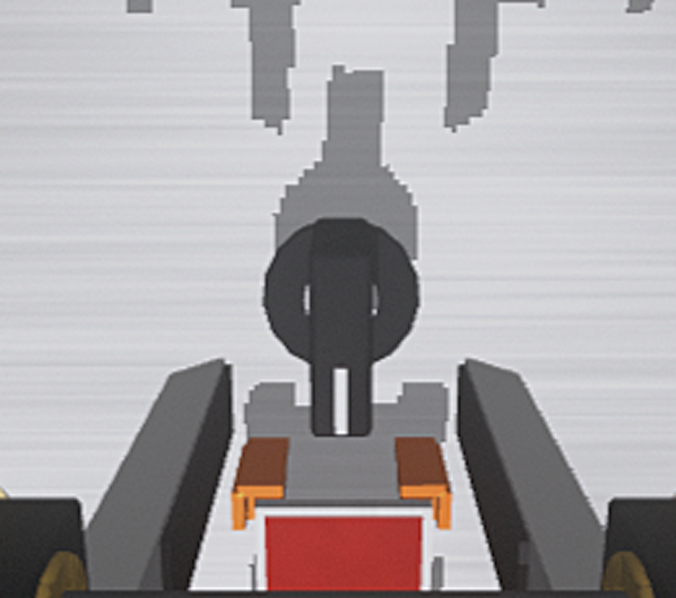

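The knob is centred between the open fingers: bar at crop column 342, finger midline at 345. Lower, grip and turn with joint 6 alone, logging the moment to count the clicks.

```bash
python3 - <<'E'
from h import *
from bench import r
x,y=.5707,.1487
r.move_linear([x,y,.12],velocity=.1)
hit=r.move_linear([x,y,.068],velocity=.1,max_force=8)
print(hit,r.get_position(),r.get_contact_force())
if hit: raise SystemExit
r.move_gripper(.0,grasp_force=45);r.wait(.2)
print("open",r.get_opening(),r.get_grasp_force(),r.get_contact_force(),r.get_wrist_torque(),r.get_t())
q0=np.array(r.get_joints());np.save("q0.npy",q0)
for i in range(1,19):
    q=q0.copy();q[5]+=1.2566*i/18;r.move_joints(q)
    t=r.get_wrist_torque();f=r.get_contact_force()
    print(i*4,np.degrees(r.get_joints()[5]-q0[5]).round(2),"Mz %.3f"%t[2],f,"%.1f"%r.get_t())
    if np.linalg.norm(f)>45: print("stop");break
print(r.get_position(),r.get_opening())
E
```

```text
False [0.571  0.1487 0.0683] [ 0.1448 -0.1578  0.2762]
open 0.01598535865345027 45.00008761882782 [ 2.7913  0.7763 -0.2925] [-0.0523 -0.2854  0.0228] 18.1833
4 3.89 Mz 0.129 [ 1.3516 -0.2349 -0.3981] 18.4
8 7.85 Mz 0.112 [ 2.0632  0.2166 -0.3153] 18.7
12 11.84 Mz 0.003 [ 0.9707  0.2921 -0.0927] 18.9
16 15.83 Mz -0.057 [ 2.4725  0.0593 -0.3339] 19.2
20 19.83 Mz -0.182 [ 1.3492  0.2952 -0.4315] 19.4
24 23.82 Mz -0.089 [ 1.7587 -0.2136  0.4266] 19.7
28 27.8 Mz 0.151 [ 0.9337 -0.1942  0.2217] 19.9
32 31.81 Mz 0.148 [ 1.1595 -0.0618 -0.8037] 20.2
36 35.82 Mz -0.025 [ 0.3665  0.5438 -0.1143] 20.4
40 39.83 Mz -0.057 [1.1022 0.0034 0.6864] 20.7
44 43.82 Mz -0.175 [-0.4055 -0.6597  1.6717] 20.9
48 47.82 Mz -0.089 [ 0.3355 -0.3854  2.0177] 21.2
52 51.8 Mz 0.196 [0.9681 1.0037 1.7195] 21.4
56 55.81 Mz 0.135 [-0.8578  0.2198  1.2148] 21.7
60 59.82 Mz -0.008 [-0.7555  0.9875  2.3354] 21.9
64 63.82 Mz 0.031 [-0.7633  0.5373  2.1867] 22.2
68 67.82 Mz -0.142 [-1.4961 -0.3424  1.9355] 22.4
72 71.82 Mz -0.044 [-1.8554  0.3778  3.0601] 22.7
[0.571  0.1488 0.0682] 0.015630785255704657
```

Three moment cycles, so three clicks, and the moment is near zero at 71.8°. I'll check the rim mark and the final scene from the top camera.

```bash
python3 - <<'E'
from h import *
from bench import r
r.wait(.3)
print(r.get_joints()[5]-np.load("q0.npy")[5],r.get_wrist_torque(),r.get_contact_force(),r.get_grasp_force(),r.get_t())
c=r.get_calibration("top");im=r.camera("top");cv2.imwrite("pics/top1.png",im);cv2.imwrite("pics/side1.png",r.camera("side"))
ax=np.array([.5713,.1487])
for p,A,ct in blobs(mask(im,"red"),60,(170,140,410,300)):
    q=ray(c,p,.068)[0];print("red",p,A,q,"ang",np.degrees(np.arctan2(*(q[:2]-ax)[::-1])),np.linalg.norm(q[:2]-ax))
a=cv2.resize(im[145:265,175:405],None,fx=3.4,fy=3.4,interpolation=cv2.INTER_CUBIC)[:, :400]
b=cv2.resize(cv2.imread("pics/side1.png")[150:350,225:355],None,fx=2.04,fy=2.04,interpolation=cv2.INTER_CUBIC)[:408]
h=min(len(a),len(b));cv2.imwrite("pics/end.png",np.hstack([a[:h],b[:h]]))
E
```

```text
1.255697412185368 [0.1162 0.6435 0.0067] [-2.7834  1.4384  3.323 ] 45.0009548664093 22.9833
```

View pics/end.png

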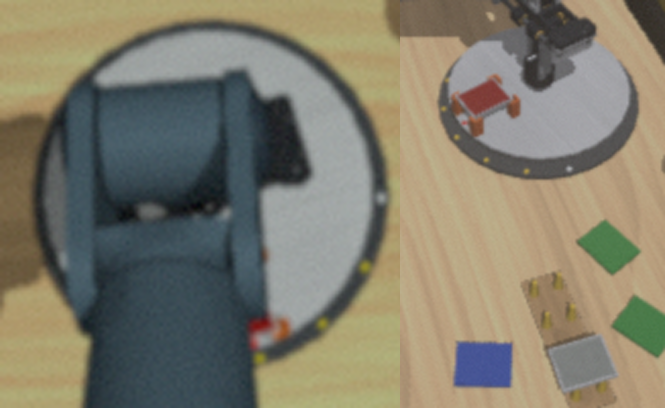

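In the top view the rim mark at (260,343) points to the third yellow dot at (260,357); dots one and two are at (366,267) and (323,323). In the side view the red plate is level in the nest and the grey plate is still on the rack. The moment is about zero and the knob is gripped at 45 N.

```bash
python3 -c "
from bench import r
print(r.close_job())"
```

```text
the job is handed in; nothing more can be done
None
```

The job is handed in at about 23 s: the red plate was gripped by its bare edges only, seated in the orange nest and released, the carousel was turned three clicks to the third stop with the knob still gripped, and the grey plate is still on the rack.

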